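Set the dust hood's window and slide the dish in

ROBOT

A 6-joint arm with a two-finger parallel gripper is mounted at the origin on a cart in front of the work surface, level with it; the furniture and walls round the work are solid. World frame = base frame: x ahead of the robot, y to its left, z up, the work surface at z = 0. Lengths are in m, angles in degrees, forces in N, time in s.
With the tool pointing down it reaches from about 0.275 to 1 m from the base axis. Payload 8.4 kg.
Tool frame: the origin (TCP) lies between the finger pads; the fingertips stand 11 mm ahead of it and the grasp point (between the pads) lies 8 mm behind it; z points along the fingers, y is the line along which they close (so a half turn about z gives the same grasp; the last joint's range is limited). The gripper opens to 85 mm and grips with 20 to 120 N. Pads are 22 mm wide; open, the fingers measure 114 mm over their backs; the gripper's body (76 mm by 85 mm) begins 54 mm behind the grasp point. The pads swing forward as they close: fully open they stand 13 mm farther back than shut.
Start: joints at [70.852, 20.225, 93.587, -0, 66.188, -0.138], TCP at [0.204, 0.591, 0.242] pointing down, gripper open.
Joint ranges: [-150.9, 150.9], [-52.94, 120.26], [3.33, 152.33], [-74.26, 254.26], [0, 154.13], [-172.89, 172.89]. Speed limits (degrees/s): [127.2, 127.2, 159.86, 180, 180, 180].

INTERFACE

Orientations are given as a 3x3 rotation matrix whose columns are the frame's x, y, z axes.
In Python, from workcell import * gives the robot as it stands.
- The arm moves only by the shell command python3 -m pendant 'ROWS' [OPENING] [FORCE]. ROWS is text: rows parted by semicolons, each of 6 numbers parted by spaces: the shift along the tool's x, y, z as a fraction of full scale, then the turn, a rotation vector about the tool's x, y, z as a fraction of full scale. In form: x y z ax ay az; .... A call has 1 to 20 rows; each row is the pose to reach, as a shift and turn from the pose commanded when the call began, along the tool's axes at that moment, turning the shorter way round; what a row does not reach only later rows make up. Full scale, the value 1, is 0.75 m for a shift and 360 degrees for a turn. A row lasts 1/12 s, in which the tool goes at most 41.7 mm and 7.16 degrees, less where a joint would pass 70% of its speed; a pose out of reach is approached as far as the arm can. A call with a number of a shift or a turn outside -1 to 1 is refused whole. A call with a gripper value outside its range is refused whole. OPENING is the opening, from 0 (shut) to 1 (fully open), set as the call begins (- or left out, the last holds). The fingers move at their own pace and stop on an object; FORCE is the grip in N (left out, the last holds). Time passes only in rows, so rows that repeat a pose let the fingers close. It gives the time, the measured TCP pose, the force, the opening and the grip force at its end, in the units of the state.
- observe(): the state, without advancing time (a new reading comes with each control period).
- get_image(name): name is "scene" or "top" or "wrist"; returns the picture (400x640x3 uint8, blue, green, red); there is no depth.
- camera_model(name): a dict with "fx", "fy", "cx", "cy" (pixels), "xyz" and "orientation" of the camera in the world; the wrist camera has in their place "hand_eye" (4x4, takes a point from camera to tool coordinates, whose origin is the TCP and whose axes are the flange's). Camera axes: x right, y up, looking along -z (the intrinsics and any distortion apply to the point x, -y, -z); pixel columns grow to the right and rows downward; lengths in m; the calibration is good to about 2 mm. A picture is of the moment at which its call begins: read the wrist's pose just before it. camera_model takes no time and is no camera call.
- sign_off(): hands the job in; it is judged then, once.
The state is a dict: "time": time; "q": joint angles; "dq": joint speeds; "tau": joint torques, N m; "eef_pos": TCP position; "orientation": TCP orientation; "force": force on the tool from outside, world axes, zero at the start; "wrist_torque": the same for the moment, N m; "width": finger opening in m; "grip_force": force on a finger pad.
Only numpy, scipy, OpenCV 4.12 (cv2) and the standard library are available. Lean on these libraries where they do the work, as an engineer would, in place of code of your own. Each camera call takes 0.05 s, during which the arm holds its last target. There are 200 camera calls.

TASK

With the fingertips beneath the black lip of the dust hood's window, gently push the window up until the underside of the lip is level with the points of the two green pointers on the posts. Then push the blue dish of discs along the bench, without gripping or lifting it, in under the raised window until the whole dish stands behind the window, with the window still at the mark. Leave the screwdriver, the spanner and the brush where they are.

Things in the scene. Friction and masses are not known exactly. Their poses are not given: they have to be found in the camera images.
- hood: Fixed bench dust hood of aluminium and clear panels, 330 mm wide, 200 deep, 250 high (front posts 500), open in front, no floor: the bench runs on inside. Origin: on the bench, in the window's plane, midway between the posts; x points into the hood, y left seen from the front, z up. Clear way between posts y = -130 to 130 mm; posts x = -15 to 21 mm; back wall x = 190 mm.
- sash (a joint): Height (m) of the clear sliding window above its low stop, 0 to 0.175; it slides straight up. Two brass counterweights in the posts balance it: a push of about 3 to 5 N moves it and it stays where it is left. At 0 the underside of its lip is 65 mm above the bench.
- lip (a point): Middle of the front lower edge of the black lip (ledge) along the foot of the window; axes as the hood's. The lip is 240 mm long (y = -120 to 120 mm), 8 to 12 mm thick, with a flat underside at this height, and sticks out 45 mm in front of the window's plane (this point is at hood x = -45 mm).
- mark (a point): Point midway between the tips of the two green pointers (24 mm high, one clipped to the front of each post), in the window's plane. Its height is the height for the underside of the lip. Same axes as the hood.
- dish: Loose round blue plastic dish with slate discs stuck in it, 97 mm across the rim, 72 mm across the foot, 29 mm high, 0.1 to 0.21 kg; it stands on the bench in front of the hood. Origin: centre of its underside, z up.
- screwdriver: Screwdriver with a red handle lying on the bench left of the work, 25x210x24 mm, long along its y; leave alone. Origin: centre of its underside.
- spanner: Steel spanner lying on the bench left of the hood, 33x173x6 mm, long along its y; leave alone. Origin: centre of its underside.
- bench_brush: Wooden bench brush lying right of the hood, 40x219x50 mm, long along its y; leave alone. Origin: centre of its underside.
Things that resemble listed ones, but are neither listed nor needed, are in the scene too. There is more than one size of the dish; the one meant has the size given above.

How it is judged (in metres and radians):
On the way, in this order (a step that is already met when the one before it is completed fails the run):
1. the underside of the window's lip is level with the pointers, within 8 mm (z of lip in the frame of mark between -0.008 and 0.008 m), for 0.3 s.
2. the dish is wholly behind the window's plane (x of dish in the frame of hood between 0.048 and 0.2 m and y of dish in the frame of hood between -0.13 and 0.13 m), for 0.2 s.
At the end, for the whole second after the job is handed in: The underside of the lip is within 8 mm of the height of the pointers' tips; the dish stands flat and at rest on the bench inside the hood, its centre at least 48 mm behind the window's plane; the robot touches nothing (all of step 1 and all of step 2 and height (world z) of dish below 0.006 m and angle between dish's own z axis and vertical below 0.1 rad and linear speed of dish below 0.02 m/s).
It fails at once if the dish is lifted more than 12 mm off the bench or tipped by more than 17 degrees (height (world z) of dish above 0.012 m or angle between dish's own z axis and vertical above 0.3 rad).
It fails at once if the fingers load the window with more than 30 N (slammed or gripped instead of gently pushed) (contact force between the fingers and sash above 30 N).
It fails at once if the screwdriver, the spanner or the brush is moved by more than 20 mm (distance of any of screwdriver, spanner, bench_brush from where it was at the start of the episode above 0.02 m).
It also fails if it takes over 61 s, if anything falls off the work surface, if the arm or the gripper's body presses on something with over 40 N, if the wrist force passes 120 N, or if a joint passes its speed limit or range.

## Working session

There is one attempt and no reset: what is moved stays moved. The work goes in short steps, Python scripts to look and compute and a shell command to move; the robot and the scene stay as the last step left them, time stands still between calls to the robot, and variables do not carry over. Pictures are saved under pics/ and viewed, at most 10 in all, crops included, and the job is handed in when it is done.

```bash
ls; mkdir -p pics; python3 - <<'E'
from workcell import *
import cv2
s=observe();print(s['time'],s['eef_pos'],s['orientation'],s['q'])
for n in("scene","top"):
    cv2.imwrite(f'pics/{n}0.png',get_image(n));print(n,camera_model(n))
print(camera_model("wrist"))
E
```

```text
pics
0.0 [0.20345063 0.59045958 0.2415662 ] [[-9.45445794e-01  3.25779097e-01 -4.80989144e-04]
 [ 3.25779451e-01  9.45444856e-01 -1.33212723e-03]
 [ 2.07695053e-05 -1.41615047e-03 -9.99998997e-01]] [ 7.08497915e+01  2.02620686e+01  9.36290824e+01  1.08801791e-03
  6.61899910e+01 -1.37844816e-01]
scene {'fx': 379.9826480597669, 'fy': 379.9826480597669, 'cx': 318.5019841588645, 'cy': 196.99634528800888, 'xyz': array([ 0.13061145, -0.56970839,  0.6864044 ]), 'orientation': array([[ 0.72869875,  0.4007232 , -0.55535489],
       [-0.68479902,  0.41812665, -0.59684203],
       [-0.00695977,  0.81522453,  0.57910322]])}
top {'fx': 421.9656129728206, 'fy': 421.9656129728206, 'cx': 323.18769258325295, 'cy': 197.7120293410451, 'xyz': array([0.31666739, 0.00157502, 1.3693208 ]), 'orientation': array([[-0.01892277,  0.96952488, -0.24426099],
       [-0.99980962, -0.0171862 ,  0.00923898],
       [ 0.0047595 ,  0.24438931,  0.96966551]])}
{'fx': 309.1402872711752, 'fy': 309.1402872711752, 'cx': 317.08790864694, 'cy': 196.73485689183204, 'hand_eye': array([[ 1.92013959e-04,  9.63864099e-01,  2.66394374e-01,
         6.73887500e-02],
       [ 9.99999922e-01, -2.76728809e-04,  2.80467709e-04,
        -5.88719039e-04],
       [ 3.44051754e-04,  2.66394300e-01, -9.63864077e-01,
        -1.31461406e-01],
       [ 0.00000000e+00,  0.00000000e+00,  0.00000000e+00,
         1.00000000e+00]])}
```

View pics/scene0.png

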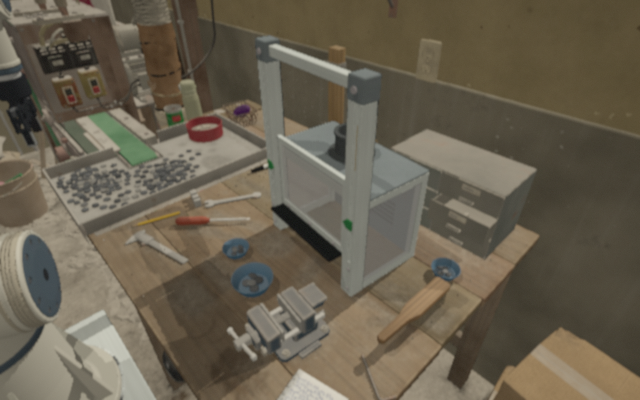

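View pics/top0.png

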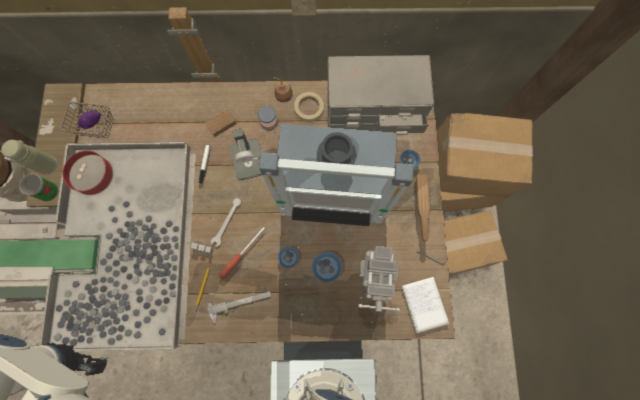

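The scene shows the hood's lip at about (305,232), pointers at (270,165) and (348,225), the big dish at (252,280) and a small dish at (236,250). In the top view the lip is at (330,216), the big dish at (327,267), the small one at (288,256) and a vise at (380,275).

```bash
python3 - <<'E'
import cv2
a=cv2.imread('pics/top0.png')[140:310,240:450];cv2.imwrite('pics/topc.png',cv2.resize(a,(735,595),interpolation=cv2.INTER_CUBIC))
a=cv2.imread('pics/scene0.png')[130:300,210:410];cv2.imwrite('pics/scenec.png',cv2.resize(a,(700,595),interpolation=cv2.INTER_CUBIC))
E
```

```text
(no output)
```

View pics/topc.png

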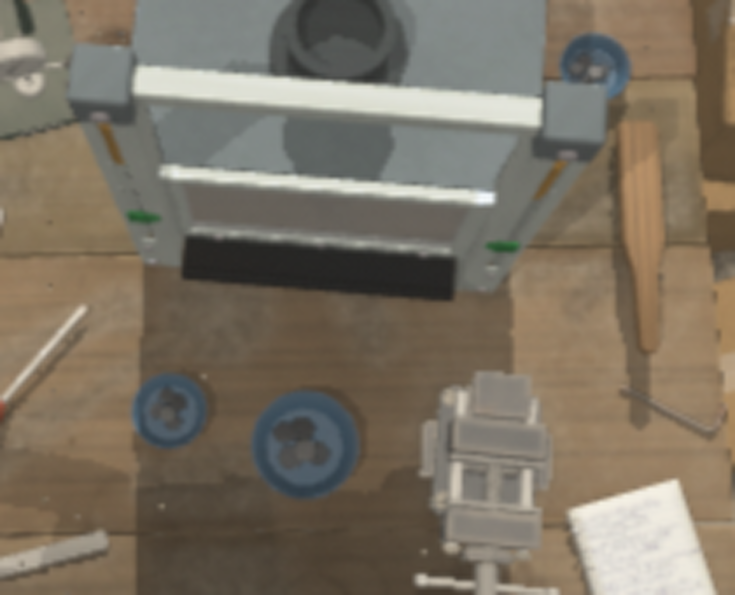

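View pics/scenec.png

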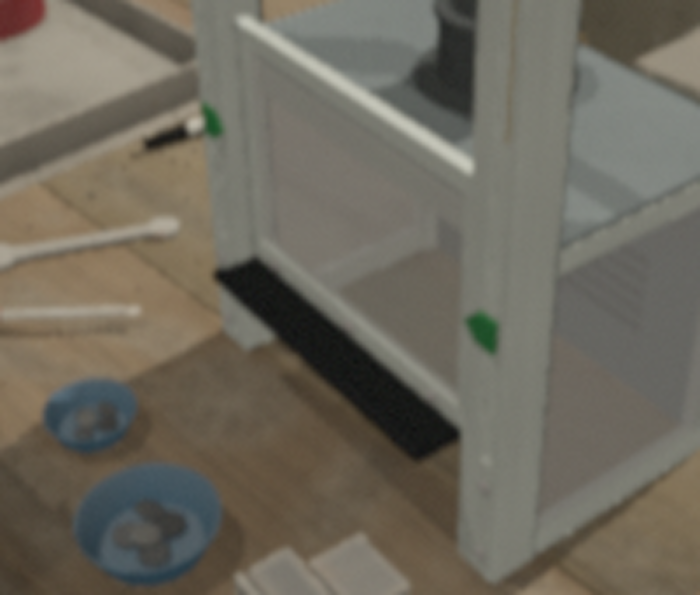

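```bash
cat >h.py <<'E'
import numpy as np
from workcell import *
def ray(c,u,v):
    d=np.array([(u-c['cx'])/c['fx'],-(v-c['cy'])/c['fy'],-1.]);return np.array(c['xyz']),np.array(c['orientation'])@d
def onz(c,u,v,z):
    o,d=ray(c,u,v);return o+d*(z-o[2])/d[2]
def tri(rs):
    A=0;b=0
    for o,d in rs:
        d=d/np.linalg.norm(d);P=np.eye(3)-np.outer(d,d);A=A+P;b=b+P@o
    p=np.linalg.solve(A,b);return p,[np.linalg.norm(np.cross(p-o,d/np.linalg.norm(d))) for o,d in rs]
def proj(c,p):
    x=np.array(c['orientation']).T@(np.array(p)-c['xyz']);return c['cx']-c['fx']*x[0]/x[2],c['cy']+c['fy']*x[1]/x[2]
E
python3 - <<'E'
from h import *
np.set_printoptions(precision=4,suppress=True)
T=camera_model('top');S=camera_model('scene')
t=lambda u,v:(240+u/3.5,140+v/3.5)
s=lambda u,v:(210+u/3.5,130+v/3.5)
for n,a in dict(lipL=(183,278),lipR=(453,299)).items(): print(n,onz(T,*t(*a),.065))
for n,a in dict(lipL=(217,276),lipR=(418,457)).items(): print('scene',n,onz(S,*s(*a),.068))
print('dish',onz(T,*t(306,444),.029),onz(S,*s(149,522),.025))
for a in((253,444),(359,444),(306,391),(306,497)):print(onz(T,*t(*a),.029))
print('small',onz(T,*t(170,410),.02))
print('ptrL',tri([ray(T,*t(143,217)),ray(S,*s(212,121))]))
print('ptrR',tri([ray(T,*t(502,247)),ray(S,*s(483,333))]))
print('postfeet L,R inner front',onz(T,*t(147,265),0),onz(T,*t(497,292),0))
for a in((425,430),(445,375),(530,375),(550,480),(415,580)):print('vise',onz(T,*t(*a),.06))
E
```

```text
lipL [0.5765 0.0877 0.065 ]
lipR [ 0.553  -0.1542  0.065 ]
scene lipL [0.5953 0.1142 0.068 ]
scene lipR [ 0.5706 -0.1315  0.068 ]
dish [ 0.4298 -0.0203  0.029 ] [ 0.4308 -0.0213  0.025 ]
[0.4307 0.0273 0.029 ]
[ 0.4289 -0.0679  0.029 ]
[ 0.4774 -0.0213  0.029 ]
[ 0.383  -0.0193  0.029 ]
small [0.4634 0.1026 0.02  ]
ptrL (array([0.6003, 0.1103, 0.2054]), [np.float64(0.000903424265598571), np.float64(0.0009034242655986711)])
ptrR (array([ 0.5713, -0.1803,  0.2008]), [np.float64(0.0010687510141339854), np.float64(0.0010687510141338267)])
postfeet L,R inner front [0.6026 0.126  0.    ] [ 0.5707 -0.2038  0.    ]
vise [ 0.4374 -0.1248  0.06  ]
vise [ 0.4856 -0.1446  0.06  ]
vise [ 0.4842 -0.2201  0.06  ]
vise [ 0.3921 -0.2322  0.06  ]
vise [ 0.3097 -0.111   0.06  ]
```

```bash
python3 - <<'E'
from h import *
np.set_printoptions(precision=4,suppress=True)
T=camera_model('top');S=camera_model('scene')
t=lambda u,v:(240+u/3.5,140+v/3.5)
s=lambda u,v:(210+u/3.5,130+v/3.5)
for a,b in(((183,278),(217,276)),((453,299),(418,457)),((455,259),(458,433)),((190,236),(262,262))): print('lip',tri([ray(T,*t(*a)),ray(S,*s(*b))]))
E
```

```text
lip (array([0.5725, 0.0846, 0.0953]), [np.float64(0.0022958977493861997), np.float64(0.002295897749386362)])
lip (array([ 0.5486, -0.1513,  0.0968]), [np.float64(0.0015853469266013632), np.float64(0.0015853469266014883)])
lip (array([ 0.5832, -0.154 ,  0.0966]), [np.float64(0.0002811400598140141), np.float64(0.0002811400598140351)])
lip (array([0.6106, 0.0788, 0.0919]), [np.float64(0.0018636946890328956), np.float64(0.0018636946890326668)])
```

The crops show the lip corners at top (183,278)/(453,299), the pointers at (143,217)/(502,247), and the 97 mm dish at (306,444). The lip underside comes out near 0.085 m, the pointers near 0.203 m, and the hood yaw near -5.6°. Next I bring the arm to the work in two calls, logging joints so I can learn the kinematics.

```bash
cat > log.py <<'E'
from workcell import *
import json
s=observe();open('log.jsonl','a').write(json.dumps({k:[float(x) for x in s[k].ravel()] if hasattr(s[k],'ravel') else s[k] for k in('time','q','eef_pos','orientation','force')})+'\n')
E
python3 log.py
python3 -m pendant '-.1 -.15 -.1 0 0 .04;-.1 -.15 -.1 0 0 .04;-.2 -.3 -.107 0 0 .08;-.2 -.3 -.107 0 0 .08;-.2 -.3 -.107 0 0 .08;-.2 -.3 -.107 0 0 .08;-.2 -.3 -.107 0 0 .08' 0
python3 log.py
python3 -m pendant '-.236 -.02 0 0 0 .02;-.31 -.04 0 0 0 .095;-.31 -.04 0 0 0 .095;-.31 -.04 0 0 0 .095;-.31 -.04 0 0 0 .095;-.31 -.04 0 0 0 .095;-.31 -.04 0 0 0 .095;-.31 -.04 0 0 0 .095'
python3 log.py; cut -c1-420 log.jsonl
```

```text
time: 0.68
eef_pos: [0.272, 0.3268, 0.3227]
orientation: [[-0.672, 0.741, 0.0], [0.741, 0.672, -0.001], [-0.0, -0.0, -1.0]]
force: [1.2, 0.0, 0.2]
width: 0.0008
grip_force: 0.0
time: 1.35
eef_pos: [0.4063, 0.1358, 0.3222]
orientation: [[-0.136, 0.991, -0.001], [0.991, 0.136, -0.0], [0.0, -0.001, -1.0]]
force: [-1.2, -0.1, 0.3]
width: 0.0003
grip_force: 0.0
{"time": 0.1, "q": [70.8532143141486, 20.260508833491393, 93.62564608380791, -0.0007105344500489371, 66.18833101973897, -0.13659624165334974], "eef_pos": [0.20343949203178074, 0.5905121952299692, 0.24160884432785398], "orientation": [-0.9454622967994395, 0.32573128886235303, -0.0004156763148860877, 0.3257315539870773, 0.9454614943675191, -0.0012318301430296527, -8.239670303177527e-06, -0.0013000478482991314, -0.99999
{"time": 0.6833, "q": [50.04793741260355, -2.760606106798516, 110.58439992393498, -0.024897137245068573, 72.19685744262155, 7.858079184296994], "eef_pos": [0.2719879772425265, 0.32681616919147155, 0.32274800217813], "orientation": [-0.6716879186780531, 0.7408342139462627, 8.572378935147575e-05, 0.7408340766660249, 0.6716878569218273, -0.0005419540214015041, -0.00045907770979674065, -0.0003005168643219159, -0.99999984
{"time": 1.35, "q": [18.273058755150984, -2.392175554842045, 110.3021496725367, 0.011638012644350645, 72.13382652070395, 10.461489899334694], "eef_pos": [0.4062980986792014, 0.13580552855148328, 0.3222316276353766], "orientation": [-0.1358537841311108, 0.9907285857959627, -0.0007865265346791556, 0.9907288966765654, 0.1358537822110896, -5.611574979889961e-05, 5.125712710642787e-05, -0.0007868581028690918, -0.999999689
```

```bash

python3 -m pendant '0 0 0 .003 .016 .0054;0 0 0 .006 .032 .011;0 0 0 .009 .048 .0161;0 0 0 .012 .065 .0215;0 0 0 .012 .065 .0215'
python3 log.py; cat > kin.py <<'E'
import numpy as np,json
from scipy.spatial.transform import Rotation as R
from scipy.optimize import least_squares
C=np.array([[0,-1,0],[1,0,0],[0,0,1.]])
def fk(q,p):
    L1,L2,d1,d6,s=p; q=np.radians(q)
    a=R.from_euler('z',q[0]);b=a*R.from_euler('y',q[1]);c=b*R.from_euler('y',q[2])
    e=c*R.from_euler('z',s*q[3])*R.from_euler('y',q[4])
    z=np.array([0,0,1.])
    return d1*z+L1*b.apply(z)+L2*c.apply(z)+d6*e.apply(z),(e*R.from_euler('z',q[5])).as_matrix()@C
def fit(s):
    D=[json.loads(l) for l in open('log.jsonl')]
    f=lambda p:np.concatenate([np.r_[fk(d['q'],[*p,s])[0]-d['eef_pos'],.1*(fk(d['q'],[*p,s])[1].ravel()-d['orientation'])] for d in D])
    r=least_squares(f,[.55,.4745,.22,.3]);return r.x,np.sqrt(r.cost)
E
python3 -c "
from kin import *
print(fit(1),fit(-1));print(json.loads(open('log.jsonl').readlines()[-1])['q'])"
```

```text
time: 1.77
eef_pos: [0.4055, 0.1365, 0.3216]
orientation: [[0.023, 0.994, -0.103], [0.918, 0.02, 0.395], [0.395, -0.104, -0.913]]
force: [0.8, 0.2, -0.3]
width: -0.0
grip_force: 0.0
(array([0.55332665, 0.47379401, 0.2515604 , 0.3367496 ]), np.float64(0.0025927035760849528)) (array([ 0.59342528,  0.45393079, -0.40254928, -0.28455157]), np.float64(0.09712734023553371))
[0.5095040422955971, 0.2501428037303961, 111.53111893016134, 24.119736963306917, 75.76088609753258, -6.9852532699103005]
```

```bash
cat >> kin.py <<'E'
P=[*fit(1)[0],1]
O=np.array([.6053,-.038,0]);psi=-5.6
H=R.from_euler('z',psi,degrees=True).as_matrix()
lo=np.array([-150.9,-52.94,3.33,-74.26,0,-172.89]);hi=np.array([150.9,120.26,152.33,254.26,154.13,172.89])
def pose(hx,hy,z,p,lean=0):
    c,s=np.cos(np.radians(p)),np.sin(np.radians(p))
    M=np.column_stack([[s,0,c],[0,-1,0],[c,0,-s]])
    return O+H@[hx,hy,0]+[0,0,z],H@R.from_euler('x',lean,degrees=True).as_matrix()@M
def ik(T,seed):
    f=lambda q:np.r_[(fk(q,P)[0]-T[0])*10,(fk(q,P)[1]-T[1]).ravel()]
    r=least_squares(f,np.clip(seed,lo+.01,hi-.01),bounds=(lo,hi),x_scale=30.);return r.x,np.sqrt(2*r.cost)
def rel(T0,T):
    return np.r_[T0[1].T@(T[0]-T0[0])/.75,R.from_matrix(T0[1].T@T[1]).as_rotvec()/2/np.pi]
def rows(T0,Ts):
    for T in Ts: print(' '.join('%.4g'%round(v,4) for v in rel(T0,T)))
def cur():
    from workcell import observe
    s=observe();return s,(np.array(s['eef_pos']),np.array(s['orientation']))
E
python3 - <<'E'
from kin import *
np.set_printoptions(precision=3,suppress=True)
s,T0=cur();q0=np.array(s['q']);print(P,fk(q0,P)[0]-T0[0])
for sd in(80,-80):
    q,e=ik(pose(-.10,0,.22,45),[-5,0,145,180,50,sd]);print(q,e)
    if e<.01: qf=q
for t in np.linspace(0,1,7)[1:]:
    T=fk(q0+t*(qf-q0),P);print((q0+t*(qf-q0)),T[0],T[1][:,2])
rows(T0,[fk(q0+t*(qf-q0),P) for t in np.linspace(0,1,9)[1:]])
E
```

```text
[np.float64(0.5533266484025402), np.float64(0.47379400773218444), np.float64(0.2515604035920602), np.float64(0.33674959919471525), 1] [0.002 0.001 0.   ]
[ -3.285  -6.06  141.876 122.707   0.    -31.058] 0.04590282657118443
[  -1.067   -5.929  142.452  245.922    3.509 -152.673] 2.5596149094769116e-15
[  0.247  -0.78  116.685  61.087  63.719 -31.267] [0.488 0.266 0.401] [ 0.206  0.786 -0.583]
[ -0.016  -1.81  121.838  98.054  51.677 -55.548] [0.592 0.261 0.495] [ 0.592  0.777 -0.215]
[ -0.279  -2.839 126.992 135.021  39.635 -79.829] [0.665 0.149 0.518] [ 0.893  0.447 -0.059]
[  -0.541   -3.869  132.145  171.988   27.593 -104.111] [0.665 0.015 0.447] [ 0.98   0.055 -0.189]
[  -0.804   -4.899  137.299  208.955   15.551 -128.392] [ 0.595 -0.052  0.323] [ 0.868 -0.142 -0.476]
[  -1.067   -5.929  142.452  245.922    3.509 -152.673] [ 0.506 -0.028  0.22 ] [ 0.704 -0.069 -0.707]
0.1644 0.0727 -0.0169 -0.0371 0.0634 -0.0194
0.2501 0.1643 -0.1019 -0.0897 0.107 -0.0199
0.2329 0.2553 -0.2031 -0.1462 0.1265 -0.0003
0.1264 0.3176 -0.2689 -0.1931 0.1225 0.0371
-0.0244 0.3308 -0.2679 -0.2189 0.1019 0.0857
-0.1626 0.2923 -0.1987 -0.2186 0.0768 0.1367
-0.2433 0.2195 -0.0881 -0.1962 0.0595 0.182
-0.2522 0.1427 0.023 -0.1624 0.0589 0.2167
```

```bash
python3 - <<'E'
from kin import *
np.set_printoptions(precision=3,suppress=True)
s,T0=cur();q0=np.array(s['q'])
qf,e=ik(pose(-.10,0,.10,45),[-5,12,149,180,26,-80]);print(qf,e)
q1=np.array([0,-8,146,40,42,-20.])
def seg(a,b,n):
    Q=[a+t*(b-a) for t in np.linspace(0,1,n+1)[1:]]
    for q in Q: T=fk(q,P);print(q,T[0],T[1][:,2])
    rows(fk(a,P) if a is not q0 else T0,[fk(q,P) for q in Q])
seg(q0,q1,3);seg(q1,qf,8)
E
```

```text
[ -1.067  13.256 149.309 186.918  27.647 -92.925] 1.161023584617836e-13
[  0.34   -2.5   123.021  29.413  64.507 -11.324] [0.374 0.151 0.262] [-0.031  0.443 -0.896]
[  0.17   -5.25  134.51   34.707  53.254 -15.662] [0.331 0.155 0.203] [ 0.045  0.456 -0.889]
[  0.  -8. 146.  40.  42. -20.] [0.279 0.145 0.146] [ 0.116  0.43  -0.895]
-0.014 -0.0337 0.0848 -0.0112 0.0085 0.0036
-0.0423 -0.0814 0.1635 -0.023 0.0118 0.0108
-0.0861 -0.1428 0.2356 -0.0344 0.0093 0.0206
[ -0.133  -5.343 146.414  58.365  40.206 -29.116] [0.32  0.184 0.162] [ 0.218  0.549 -0.807]
[ -0.267  -2.686 146.827  76.729  38.412 -38.231] [0.368 0.202 0.178] [ 0.346  0.603 -0.719]
[ -0.4    -0.029 147.241  95.094  36.617 -47.347] [0.419 0.197 0.189] [ 0.483  0.591 -0.646]
[ -0.533   2.628 147.654 113.459  34.823 -56.463] [0.465 0.172 0.191] [ 0.609  0.518 -0.6  ]
[ -0.667   5.285 148.068 131.824  33.029 -65.578] [0.501 0.131 0.182] [ 0.706  0.398 -0.586]
[ -0.8     7.942 148.481 150.188  31.235 -74.694] [0.521 0.08  0.162] [ 0.758  0.247 -0.604]
[ -0.933  10.599 148.895 168.553  29.441 -83.81 ] [0.523 0.024 0.134] [ 0.758  0.085 -0.647]
[ -1.067  13.256 149.309 186.918  27.647 -92.925] [ 0.506 -0.028  0.1  ] [ 0.704 -0.069 -0.707]
0.0643 0.0438 0.0095 -0.0115 0.0262 0.0178
0.1043 0.1039 0.0079 -0.0271 0.0468 0.0378
0.1153 0.1722 0.0003 -0.0457 0.0611 0.0601
0.0961 0.2392 -0.0089 -0.0657 0.0686 0.0844
0.0495 0.2956 -0.0161 -0.0857 0.0695 0.1103
-0.0186 0.3338 -0.0191 -0.1045 0.0641 0.1376
-0.1 0.3484 -0.0169 -0.1209 0.053 0.1658
-0.1854 0.3374 -0.0093 -0.1339 0.0374 0.1948
```

```bash

python3 -m pendant '-.014 -.034 .085 -.011 .0085 .0036;-.014 -.034 .085 -.011 .0085 .0036;-.042 -.081 .1635 -.023 .012 .011;-.042 -.081 .1635 -.023 .012 .011;-.086 -.143 .2356 -.0344 .0093 .0206;-.086 -.143 .2356 -.0344 .0093 .0206;-.086 -.143 .2356 -.0344 .0093 .0206;-.086 -.143 .2356 -.0344 .0093 .0206'
python3 log.py; python3 - <<'E'
from kin import *
np.set_printoptions(precision=3,suppress=True)
s,T0=cur();q0=np.array(s['q']);print(q0,P)
qf,e=ik(pose(-.10,0,.10,45),[-5,12,149,180,26,-80]);print(qf,e)
rows(T0,[fk(q0+t*(qf-q0),P) for t in np.linspace(0,1,9)[1:]])
E
```

```text
time: 2.43
eef_pos: [0.2776, 0.1448, 0.1455]
orientation: [[0.145, 0.983, 0.114], [0.887, -0.18, 0.425], [0.439, 0.04, -0.898]]
force: [1.1, 0.6, 0.4]
width: 0.0
grip_force: 0.0
[  0.524  -3.07  143.446  41.389  39.932 -21.972] [np.float64(0.5787238826414128), np.float64(0.4664723121259617), np.float64(0.2149781303208917), np.float64(0.32627397876388525), 1]
[ -1.188  13.938 149.005 186.649  28.018 -92.753] 3.825856735786411e-14
0.0547 0.0742 0.0174 -0.0115 0.0246 0.0189
0.0894 0.1284 0.017 -0.0269 0.0441 0.0397
0.0977 0.19 0.0105 -0.045 0.0577 0.0624
0.0787 0.2505 0.0017 -0.0646 0.0653 0.0868
0.0347 0.3015 -0.0063 -0.0844 0.0666 0.1126
-0.0293 0.3359 -0.0114 -0.1032 0.0621 0.1396
-0.1059 0.3489 -0.0124 -0.1199 0.0522 0.1675
-0.187 0.3382 -0.009 -0.1337 0.0379 0.1961
```

```bash
python3 - <<'E'
t=open('kin.py').read()
t=t.replace("L1,L2,d1,d6,s=p;","L1,L2,d1,d6,a1,e1,s=p;").replace("return d1*z+","x=np.array([1.,0,0]);return a1*a.apply(x)+e1*c.apply(x)+d1*z+").replace("[.55,.4745,.22,.3]","[.55,.4745,.22,.3,0,0]")
open('kin.py','w').write(t)
E
python3 - <<'E'
from kin import *
np.set_printoptions(precision=4,suppress=True)
s,T0=cur();q0=np.array(s['q']);print(q0,np.array(P),fit(1)[1],fk(q0,P)[0]-T0[0])
qf,e=ik(pose(-.10,0,.10,45),[-5,12,149,180,26,-80]);print(qf,e)
for t in np.linspace(0,1,9)[1:]:print(fk(q0+t*(qf-q0),P)[0])
rows(T0,[fk(q0+t*(qf-q0),P) for t in np.linspace(0,1,9)[1:]])
E
```

```text
[  0.5242  -3.0702 143.4456  41.3891  39.9321 -21.972 ] [ 0.568   0.4953  0.2982  0.3352 -0.0007  0.0589  1.    ] 0.0018622519552294737 [ 0. -0. -0.]
[ -1.0851  20.4301 144.4465 186.4028  29.9423 -92.3582] 4.2959304203055155e-13
[0.3152 0.1823 0.1599]
[0.3615 0.1998 0.174 ]
[0.4107 0.1963 0.1833]
[0.4567 0.1733 0.1846]
[0.4933 0.134  0.1761]
[0.5156 0.0834 0.1579]
[0.5201 0.0273 0.1317]
[ 0.5058 -0.0282  0.1   ]
0.06 0.041 0.0098 -0.0104 0.0248 0.0192
0.098 0.0981 0.0098 -0.0248 0.0446 0.0403
0.1089 0.164 0.0042 -0.0423 0.0586 0.0632
0.0912 0.2299 -0.0034 -0.0616 0.0665 0.0876
0.0469 0.2869 -0.0099 -0.0816 0.068 0.1134
-0.0193 0.3272 -0.0135 -0.1009 0.0634 0.1403
-0.1001 0.3453 -0.0133 -0.1186 0.0531 0.1679
-0.187 0.3382 -0.009 -0.1337 0.0379 0.1961
```

```bash

python3 -m pendant '.06 .041 .01 -.01 .025 .019;.06 .041 .01 -.01 .025 .019;.098 .098 .01 -.025 .045 .04;.098 .098 .01 -.025 .045 .04;.109 .164 .004 -.042 .059 .063;.109 .164 .004 -.042 .059 .063;.091 .23 -.003 -.062 .0665 .088;.091 .23 -.003 -.062 .0665 .088;.047 .287 -.01 -.082 .068 .113;.047 .287 -.01 -.082 .068 .113;-.019 .327 -.0135 -.101 .063 .14;-.019 .327 -.0135 -.101 .063 .14;-.1 .345 -.013 -.119 .053 .168;-.1 .345 -.013 -.119 .053 .168;-.187 .338 -.009 -.1337 .038 .196;-.187 .338 -.009 -.1337 .038 .196;-.187 .338 -.009 -.1337 .038 .196;-.187 .338 -.009 -.1337 .038 .196;-.187 .338 -.009 -.1337 .038 .196'
python3 log.py; python3 - <<'E'
from kin import *
import cv2
from workcell import get_image
np.set_printoptions(precision=4,suppress=True)
s,T0=cur();q0=np.array(s['q']);print(q0,np.array(P),fk(q0,P)[0]-T0[0])
cv2.imwrite('pics/wrist1.png',get_image('wrist'))
q=q0
for w in((-.10,0,.10,45),(-.095,0,.058,45),(-.06,0,.055,42),(-.03,0,.055,35),(-.03,0,.075,35),(-.03,0,.19,35)):
    q,e=ik(pose(*w),q);print(w,q,e,rel(T0,pose(*w)))
E
```

```text
time: 4.02
eef_pos: [0.51, -0.0279, 0.1029]
orientation: [[0.698, -0.095, 0.71], [-0.068, -0.996, -0.066], [0.713, -0.002, -0.701]]
force: [0.2, -0.2, 0.1]
width: -0.0001
grip_force: 0.0
[ -1.5731  20.2089 143.974  185.3627  29.6905 -91.8581] [ 0.5673  0.4962  0.2989  0.3346 -0.0014  0.0591  1.    ] [ 0.0002 -0.0016  0.0001]
(-0.1, 0, 0.1, 45) [ -1.0925  20.3698 144.2794 186.4367  29.7162 -92.4054] 5.040446156282067e-15 [-0.0067  0.001  -0.0013 -0.0006 -0.0013  0.0001]
(-0.095, 0, 0.058, 45) [ -1.1743  29.1641 144.0015 185.0633  38.1889 -90.851 ] 1.0153741965068924e-13 [-0.042   0.0012  0.0428 -0.0006 -0.0013  0.0001]
(-0.06, 0, 0.055, 42) [ -1.5144  32.272  141.303  184.5747  41.5933 -90.6881] 1.1039184795689601e-12 [-0.0121  0.0013  0.0788 -0.0006  0.0071  0.    ]
(-0.03, 0, 0.055, 35) [ -1.576   38.2538 140.3487 184.0951  53.606  -90.1218] 8.445258187380016e-15 [ 0.016   0.0015  0.1074 -0.0006  0.0265  0.    ]
(-0.03, 0, 0.075, 35) [ -1.576   34.5216 140.6631 184.2911  50.1974 -90.4393] 4.39915863572811e-11 [ 0.035   0.0014  0.0887 -0.0006  0.0265  0.    ]
(-0.03, 0, 0.19, 35) [ -1.576   13.3924 139.5784 187.0139  28.0827 -93.8844] 7.588380210712302e-14 [ 0.1443  0.001  -0.0189 -0.0006  0.0265  0.    ]
```

View pics/wrist1.png

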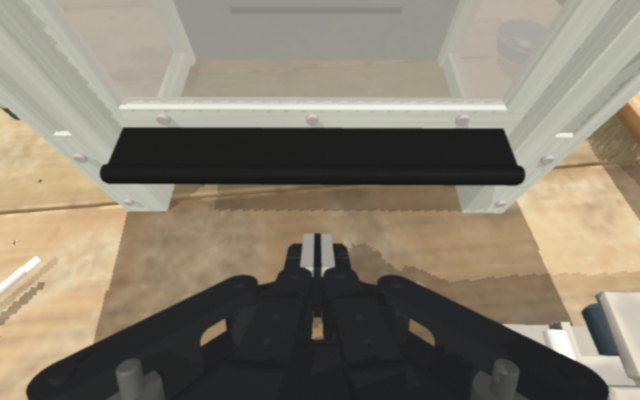

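The wrist view shows the lip square to the tool, its front ends at (103,175) and (523,175), with the closed fingers centred at 317.

```bash
cat >> h.py <<'E'
def wcam(s):
    c=dict(camera_model('wrist'));M=np.eye(4);M[:3,:3]=s['orientation'];M[:3,3]=s['eef_pos'];M=M@np.array(c['hand_eye']);c['xyz']=M[:3,3];c['orientation']=M[:3,:3];return c
E
python3 - <<'E'
from h import *
from kin import O,H
s=observe();c=wcam(s)
for v in(167,183):
  L=[]
  for u in(103,523):
    o,d=ray(c,u,v);p=o+d*(309.14*.24/420);L.append(p);print(v,u,p.round(4),(H.T@(p-O)).round(4))
  a=L[0]-L[1];print(np.degrees(np.arctan2(-a[0],a[1])))
E
```

```text
167 103 [0.5774 0.0876 0.0988] [-0.04    0.1223  0.0988]
167 523 [ 0.5546 -0.1513  0.0983] [-0.0394 -0.1177  0.0983]
-5.465718450736198
183 103 [0.5695 0.0884 0.0942] [-0.0479  0.1223  0.0942]
183 523 [ 0.5467 -0.1505  0.0938] [-0.0474 -0.1177  0.0938]
-5.465718450736198
```

```bash

python3 -m pendant '-.042 .001 .043 0 0 0;-.042 .001 .043 0 0 0;-.042 .001 .043 0 0 0;-.017 .001 .0835 0 .007 0;-.017 .001 .0835 0 .007 0;.009 .0015 .114 0 .0265 0;.009 .0015 .114 0 .0265 0;.009 .0015 .114 0 .0265 0'
python3 log.py; python3 - <<'E'
from kin import *
np.set_printoptions(precision=4,suppress=True)
s,T0=cur();q=np.array(s['q']);print(q,H.T@(T0[0]-O))
for z in(.058,.068,.12,.18):
    w=(-.03,0,z,35);q,e=ik(pose(*w),q);print(w,q,e,rel(T0,pose(*w)))
E
```

```text
time: 4.73
eef_pos: [0.5741, -0.0366, 0.0462]
orientation: [[0.573, -0.098, 0.814], [-0.058, -0.995, -0.079], [0.818, -0.002, -0.576]]
force: [-0.3, -1.0, -0.6]
width: -0.0004
grip_force: 0.0
[ -2.2353  39.6443 140.3154 183.3085  54.8129 -89.8472] [-0.0312 -0.0016  0.0462]
(-0.03, 0, 0.058, 35) [ -1.58    37.6153 140.433  184.1205  53.0532 -90.1712] 3.061219170857108e-14 [ 0.0138 -0.0022 -0.0078 -0.0001  0.0004 -0.0003]
(-0.03, 0, 0.068, 35) [ -1.58    35.7528 140.5943 184.2165  51.3565 -90.3277] 7.618045995739583e-15 [ 0.0247 -0.0022 -0.0155 -0.0001  0.0004 -0.0003]
(-0.03, 0, 0.12, 35) [ -1.58    25.9844 140.8318 184.9372  41.8557 -91.3731] 8.92425191254236e-11 [ 0.0814 -0.0024 -0.0554 -0.0001  0.0004 -0.0003]
(-0.03, 0, 0.18, 35) [ -1.58    15.077  139.8534 186.5894  30.0284 -93.403 ] 1.7432512323955545e-15 [ 0.1468 -0.0026 -0.1014 -0.0001  0.0004 -0.0003]
```

```bash

python3 -m pendant '.0044 0 -.0031 0 0 0;.0087 0 -.0061 0 0 0;.0109 0 -.0077 0 0 0;.0131 0 -.0092 0 0 0;.0153 0 -.0108 0 0 0;.0174 0 -.0123 0 0 0;.0196 0 -.0138 0 0 0;.0218 0 -.0154 0 0 0;.024 0 -.0169 0 0 0;.0262 0 -.0184 0 0 0'
```

```text
time: 5.57
eef_pos: [0.5726, -0.0372, 0.0699]
orientation: [[0.575, -0.1, 0.812], [-0.059, -0.995, -0.081], [0.816, -0.001, -0.578]]
force: [0.4, 0.7, -3.4]
width: 0.0003
grip_force: 1.2
```

```bash

python3 -m pendant '.0022 0 -.0015 0 0 0;.0044 0 -.0031 0 0 0;.0065 0 -.0046 0 0 0;.0087 0 -.0061 0 0 0;.0109 0 -.0077 0 0 0'
```

```text
time: 5.98
eef_pos: [0.5727, -0.0372, 0.0801]
orientation: [[0.575, -0.1, 0.812], [-0.059, -0.995, -0.081], [0.816, -0.001, -0.578]]
force: [-1.5, 0.2, -3.3]
width: 0.0001
grip_force: 1.5
```

```bash

python3 -m pendant '.0022 0 -.0015 0 0 0;.0055 0 -.0038 0 0 0;.0098 0 -.0069 0 0 0;.0142 0 -.01 0 0 0;.0185 0 -.0131 0 0 0;.0229 0 -.0161 0 0 0;.0273 0 -.0192 0 0 0;.0316 0 -.0223 0 0 0;.036 0 -.0253 0 0 0;.0404 0 -.0284 0 0 0;.0447 0 -.0315 0 0 0;.0491 0 -.0346 0 0 0;.0534 0 -.0376 0 0 0;.0578 0 -.0407 0 0 0;.0622 0 -.0438 0 0 0;.0665 0 -.0469 0 0 0;.0709 0 -.05 0 0 0;.0742 0 -.0522 0 0 0;.0764 0 -.0538 0 0 0'
python3 log.py
python3 - <<'E'
import cv2,numpy as np
from h import *
from kin import O,H
s=observe();w=get_image('wrist');a=get_image('scene');b=get_image('top')
for n,i in dict(w2=w,s2=a,t2=b).items(): cv2.imwrite(f'pics/{n}.png',i)
T=camera_model('top');S=camera_model('scene')
def cr(i,c,P):
    u,v=map(int,proj(c,P));u0,v0=max(u-20,0),max(v-28,0);print(u0,v0);return cv2.resize(i[v0:v0+56,u0:u0+40],(260,290*56*260//(40*290)),interpolation=cv2.INTER_CUBIC)
L=[0.6003,0.1103,0.2054];Rr=[0.5713,-0.1803,0.2008];
lipL=O+H@[-.045,.12,.18];lipR=O+H@[-.045,-.12,.18]
f=lambda i,c,P:cr(i,c,P)
rowA=np.hstack([f(a,S,L),f(a,S,Rr)]);rowB=np.hstack([f(b,T,L)])
m=np.hstack([rowA,rowB]);cv2.imwrite('pics/m2.png',m);print(m.shape)
E
```

```text
time: 7.57
eef_pos: [0.5729, -0.0373, 0.1506]
orientation: [[0.574, -0.1, 0.813], [-0.059, -0.995, -0.081], [0.817, -0.001, -0.577]]
force: [-5.6, 2.2, -3.1]
width: 0.0
grip_force: 2.6
250 136
327 197
261 173
(364, 780, 3)
```

View pics/m2.png

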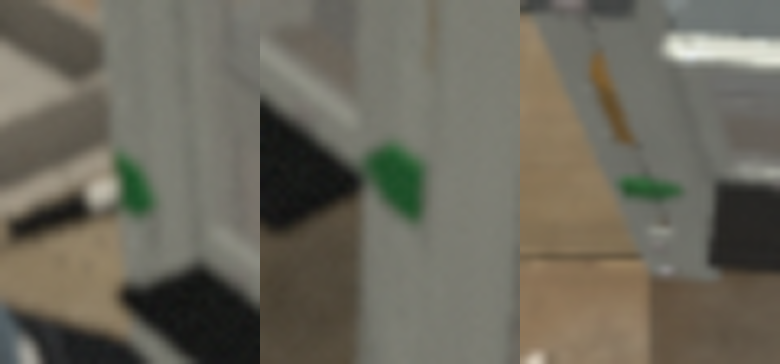

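View pics/w2.png

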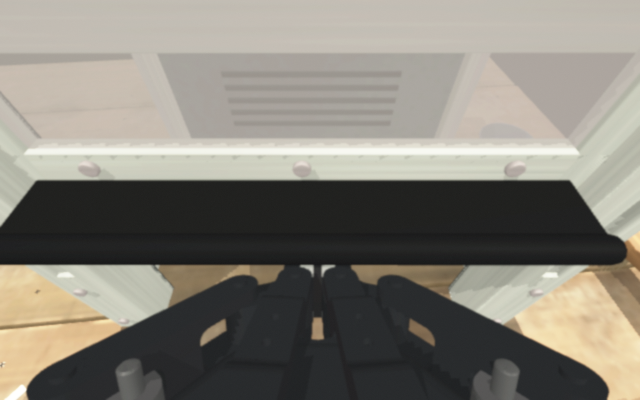

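The left pointer shows a vertical outer base with its tip pointing inward at about (152,205), and the right one has its tip at about (366,165). The wrist view confirms the fingers under the lip, with the lip raised level. Now I measure heights from green blobs and lip edges.

```bash
python3 - <<'E'
import cv2,numpy as np
from h import *
from kin import O,H
np.set_printoptions(precision=4,suppress=True)
T=camera_model('top');S=camera_model('scene')
hood=lambda p:H.T@(p-O)
out={}
for n,c in(('s',S),('t',T)):
  i=cv2.imread(f'pics/{n}2.png').astype(int)
  g=np.clip(i[...,1]-np.maximum(i[...,0],i[...,2]),0,60)
  for nm,P in(('L',[.6003,.1103,.2054]),('R',[.5713,-.1803,.2008])):
    u,v=map(int,proj(c,P));w=g[v-12:v+13,u-12:u+13]*1.;w[w<12]=0
    y,x=np.mgrid[v-12:v+13,u-12:u+13];out[n+nm]=((w*x).sum()/w.sum(),(w*y).sum()/w.sum())
    m=w>20;print(n,nm,out[n+nm],'x',x[m].min(),x[m].max(),'y',y[m].min(),y[m].max())
def pl(c,px,hx):
  o,d=ray(c,*px);o=hood(o);d=H.T@d;return o+d*(hx-o[0])/d[0]
for k in'LR':
  p,e=tri([ray(S,*out['s'+k]),ray(T,*out['t'+k])]);print(k,p,hood(p),e,'sceneplane',pl(S,out['s'+k],-.017),'topplane',pl(T,out['t'+k],-.017))
print('tipL',tri([ray(S,250+152/6.5,136+206/6.5),ray(T,261+163/6.5,173+190/6.5)])[0], pl(S,(250+152/6.5,136+206/6.5),-.017))
print('tipR', pl(S,(327+106/6.5,197+163/6.5),-.017))
for q in((122,290),(122,300)):print('lip', pl(S,(250+q[0]/6.5,136+q[1]/6.5),-.045))
a=cv2.imread('pics/s2.png')[165:265,265:375];cv2.imwrite('pics/s2c.png',cv2.resize(a,(660,600),interpolation=cv2.INTER_CUBIC))
E
```

```text
s L (np.float64(270.2310522442973), np.float64(164.2862398822664)) x 268 273 y 160 168
s R (np.float64(347.7559411542814), np.float64(223.88117691437193)) x 343 351 y 219 230
t L (np.float64(280.2068206820682), np.float64(201.45434543454346)) x 276 285 y 200 203
t R (np.float64(383.4469783352337), np.float64(209.85404789053592)) x 379 387 y 209 211
L [0.6015 0.1125 0.205 ] [-0.0185  0.1494  0.205 ] [np.float64(0.00034132517439923227), np.float64(0.00034132517439906926)] sceneplane [-0.017   0.1514  0.2036] topplane [-0.017   0.1504  0.1973]
R [ 0.5722 -0.1796  0.2034] [-0.0191 -0.1442  0.2034] [np.float64(0.00033801028054261174), np.float64(0.0003380102805426178)] sceneplane [-0.017  -0.1424  0.2013] topplane [-0.017  -0.1454  0.1929]
tipL [0.599  0.0961 0.2033] [-0.017   0.137   0.2005]
tipR [-0.017  -0.1289  0.1973]
lip [-0.045   0.1157  0.1844]
lip [-0.045   0.1165  0.1795]
```

View pics/s2c.png

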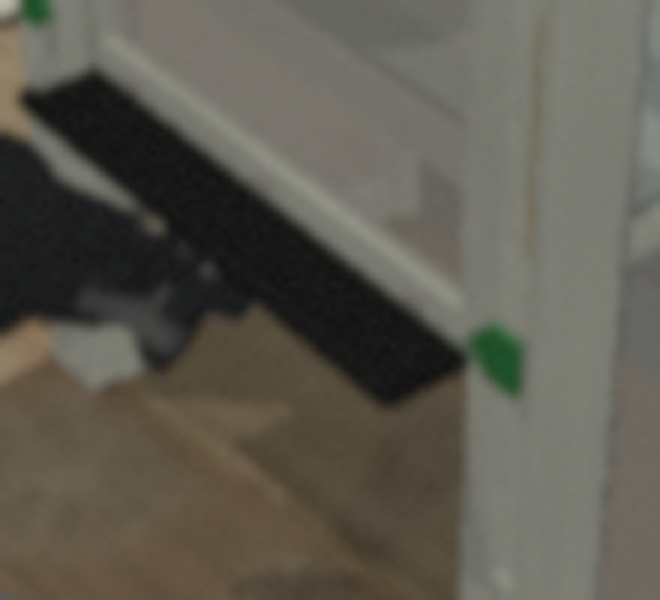

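```bash
python3 - <<'E'
from h import *
from kin import O,H
np.set_printoptions(precision=4,suppress=True)
S=camera_model('scene');W=wcam(observe())
def pl(c,px,k,val):
  o,d=ray(c,*px);o=H.T@(o-O);d=H.T@d;return o+d*(val-o[k])/d[k]
for q in((388,405),(26,103),(465,360),(98,72)):
  px=(265+q[0]/6,165+q[1]/6);print(q,pl(S,px,0,-.045),pl(S,px,0,-.002),pl(S,px,1,-.118 if q[0]>200 else .122))
for u in(-4,623):print(pl(W,(u,264),1,.122 if u<0 else -.118),pl(W,(u,264),0,-.045))
E
```

```text
(388, 405) [-0.045  -0.1197  0.1781] [-0.002  -0.0676  0.1199] [-0.0436 -0.118   0.1762]
(26, 103) [-0.045   0.1136  0.1809] [-0.002   0.1926  0.1231] [-0.0404  0.122   0.1748]
(465, 360) [-0.045  -0.1579  0.2228] [-0.002  -0.1101  0.1697] [-0.0091 -0.118   0.1785]
(98, 72) [-0.045   0.0551  0.225 ] [-0.002   0.1273  0.1721] [-0.0052  0.122   0.176 ]
[-0.0444  0.122   0.1721] [-0.045   0.1206  0.1733]
[-0.0469 -0.118   0.1758] [-0.045  -0.1221  0.172 ]
```

```bash

python3 -m pendant '.0022 0 -.0015 0 0 0;.0055 0 -.0038 0 0 0;.0087 0 -.0061 0 0 0;.012 0 -.0084 0 0 0;.0153 0 -.0108 0 0 0;.0185 0 -.0131 0 0 0;.0218 0 -.0154 0 0 0;.0245 0 -.0173 0 0 0;.0267 0 -.0188 0 0 0;.0283 0 -.02 0 0 0;.0283 0 -.02 0 0 0;.0283 0 -.02 0 0 0'
python3 log.py
python3 - <<'E'
import cv2
from h import *
a=get_image('scene');b=get_image('top');cv2.imwrite('pics/s3.png',a);cv2.imwrite('pics/t3.png',b)
A=cv2.resize(a[145:245,260:360],(500,500),interpolation=cv2.INTER_CUBIC)
cv2.imwrite('pics/s3c.png',A)
E
```

```text
time: 8.72
eef_pos: [0.5734, -0.0374, 0.1767]
orientation: [[0.573, -0.1, 0.813], [-0.059, -0.995, -0.081], [0.817, -0.002, -0.576]]
force: [-2.0, 0.1, -0.7]
width: -0.0001
grip_force: 0.9
```

View pics/s3c.png

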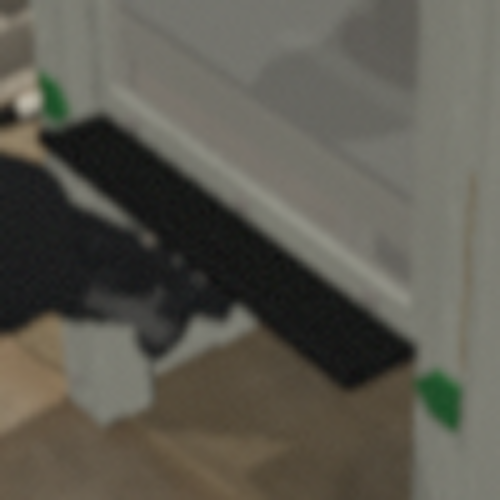

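```bash
python3 - <<'E'
from h import *
from kin import O,H,cur
np.set_printoptions(precision=4,suppress=True)
S=camera_model('scene')
def pl(c,px,k,val):
  o,d=ray(c,*px);o=H.T@(o-O);d=H.T@d;return o+d*(val-o[k])/d[k]
for q in((347,388),(42,138)):
  px=(260+q[0]/5,145+q[1]/5);print('lip',pl(S,px,0,-.045),pl(S,px,1,-.118 if q[0]>200 else .122))
for q in((415,382),(460,430),(458,383),(65,118),(40,75),(46,112)):
  px=(260+q[0]/5,145+q[1]/5);print('ptr',pl(S,px,0,-.018))
# predicted pixels of symmetric pointer, tip z=.202
for z in(.198,.202,.206):
  for p in((-.021,-.133,z),(-.021,-.154,z+.012),(-.021,-.154,z-.012),(-.015,-.154,z+.012),(-.021,.133,z),(-.021,.154,z+.012),(-.021,.154,z-.012)):
    u,v=proj(S,O+H@np.array(p));print(z,p[:2],round((u-260)*5),round((v-145)*5))
E
```

```text
lip [-0.045  -0.1185  0.2033] [-0.0446 -0.118   0.2028]
lip [-0.045   0.1136  0.2083] [-0.0404  0.122   0.2025]
ptr [-0.018  -0.129   0.1996]
ptr [-0.018  -0.1568  0.1928]
ptr [-0.018  -0.1541  0.2152]
ptr [-0.018   0.1376  0.198 ]
ptr [-0.018   0.1589  0.2129]
ptr [-0.018   0.1564  0.1926]
0.198 (-0.021, -0.133) 416 393
0.198 (-0.021, -0.154) 451 396
0.198 (-0.021, -0.154) 449 442
0.198 (-0.015, -0.154) 463 390
0.198 (-0.021, 0.133) 65 124
0.198 (-0.021, 0.154) 40 86
0.198 (-0.021, 0.154) 44 127
0.202 (-0.021, -0.133) 416 385
0.202 (-0.021, -0.154) 452 388
0.202 (-0.021, -0.154) 449 435
0.202 (-0.015, -0.154) 463 382
0.202 (-0.021, 0.133) 64 117
0.202 (-0.021, 0.154) 40 79
0.202 (-0.021, 0.154) 44 120
0.206 (-0.021, -0.133) 416 377
0.206 (-0.021, -0.154) 452 380
0.206 (-0.021, -0.154) 450 427
0.206 (-0.015, -0.154) 464 374
0.206 (-0.021, 0.133) 64 110
0.206 (-0.021, 0.154) 39 72
0.206 (-0.021, 0.154) 43 113
```

The lip corners (347,388) and (42,138) give a lip height of about 0.2027 m, and the pointers come out at about 0.203 m, so the window is at the mark. I plan the withdrawal and the push.

```bash
python3 - <<'E'
from kin import *
np.set_printoptions(precision=2,suppress=True,linewidth=150)
s,T0=cur();q0=np.array(s['q']);print(q0,H.T@(T0[0]-O))
def run(ws,q):
    for w in ws:
        q,e=ik(pose(*w),q);print(w,q,'%.4f'%e)
    return q
print('retreat');run([(-.031,0,.16,35),(-.08,0,.14,42,0),(-.13,0,.12,52,5),(-.18,0,.11,62,10),(-.25,0,.11,72,12),(-.25,0,.023,75,12)],q0)
print('push')
for lean in(0,6,12,20):
  q=np.array([-1,30,140,183,50,-90.])
  run([(.003,0,.023,32,0),(-.05,0,.023,40,0),(-.10,0,.023,50,0),(-.15,0,.023,60,lean/2),(-.2,0,.023,68,lean),(-.25,0,.023,75,lean)],q)
E
```

```text
[ -2.29  15.47 139.95 185.48  30.33 -92.68] [-0.03 -0.    0.18]
retreat
(-0.031, 0, 0.16, 35) [ -1.58  18.57 140.38 185.89  34.03 -92.58] 0.0000
(-0.08, 0, 0.14, 42, 0) [ -1.24  15.22 142.76 187.39  26.08 -93.72] 0.0000
(-0.13, 0, 0.12, 52, 5) [ -5.95  11.17 143.12 161.27  13.04 -68.92] 0.0000
(-0.18, 0, 0.11, 62, 10) [-11.92   7.82 142.39  78.45  12.02  10.86] 0.0000
(-0.25, 0, 0.11, 72, 12) [-15.61   2.97 142.98  39.9   22.78  46.32] 0.0000
(-0.25, 0, 0.023, 75, 12) [-15.21  19.95 143.93  78.43  14.25   5.53] 0.0000
push
(0.003, 0, 0.023, 32, 0) [ -1.88  45.8  136.52 183.64  60.32 -89.83] 0.0000
(-0.05, 0, 0.023, 40, 0) [ -1.56  39.84 140.43 184.02  50.27 -89.97] 0.0000
(-0.1, 0, 0.023, 50, 0) [ -1.44  32.15 142.05 184.76  34.22 -90.75] 0.0000
(-0.15, 0, 0.023, 60, 0.0) [ -1.4   25.61 142.34 186.8   18.01 -92.83] 0.0000
(-0.2, 0, 0.023, 68, 0) [  -1.28   21.39  143.07  194.19    6.61 -100.09] 0.0000
(-0.25, 0, 0.023, 75, 0) [  -1.47   18.77  145.12  254.26    0.81 -160.29] 0.0363
(0.003, 0, 0.023, 32, 0) [ -1.88  45.8  136.52 183.64  60.32 -89.83] 0.0000
(-0.05, 0, 0.023, 40, 0) [ 
[... 569 characters left out ...]
75] 0.0000
(-0.15, 0, 0.023, 60, 6.0) [ -7.37  25.91 142.43 161.29  19.27 -70.8 ] 0.0000
(-0.2, 0, 0.023, 68, 12) [-14.29  22.8  142.88 113.27  15.61 -27.8 ] 0.0000
(-0.25, 0, 0.023, 75, 12) [-15.21  19.95 143.93  78.43  14.25   5.53] 0.0000
(0.003, 0, 0.023, 32, 0) [ -1.88  45.8  136.52 183.64  60.32 -89.83] 0.0000
(-0.05, 0, 0.023, 40, 0) [ -1.56  39.84 140.43 184.02  50.27 -89.97] 0.0000
(-0.1, 0, 0.023, 50, 0) [ -1.44  32.15 142.05 184.76  34.22 -90.75] 0.0000
(-0.15, 0, 0.023, 60, 10.0) [-11.3   26.48 142.29 147.04  21.49 -58.87] 0.0000
(-0.2, 0, 0.023, 68, 20) [-22.31  25.34 141.94  99.54  24.66 -19.57] 0.0000
(-0.25, 0, 0.023, 75, 20) [-23.83  22.74 142.92  77.62  23.84  -0.24] 0.0000
```

```bash
python3 - <<'E'
from kin import *
np.set_printoptions(precision=2,suppress=True,linewidth=150)
s,T0=cur();q=np.array(s['q'])
W=[(-.031,0,.165,35),(-.08,0,.145,43,2),(-.13,0,.125,53,5),(-.18,0,.11,62,8),(-.21,0,.11,68,8),(-.248,0,.11,73,8)]
for w in W: q,e=ik(pose(*w),q);print(w,q,'%.4f'%e)
rows(T0,[pose(*w) for w in W])
E
```

```text
(-0.031, 0, 0.165, 35) [ -1.58  17.68 140.28 186.05  33.03 -92.77] 0.0000
(-0.08, 0, 0.145, 43, 2) [ -2.9   13.68 142.12 181.58  22.84 -88.15] 0.0000
(-0.13, 0, 0.125, 53, 5) [ -6.01   9.89 142.31 155.32  10.19 -62.98] 0.0000
(-0.18, 0, 0.11, 62, 8) [ -9.78   7.45 142.43  75.17   9.33  15.06] 0.0000
(-0.21, 0, 0.11, 68, 8) [-10.19   5.02 141.6   38.14  14.88  51.51] 0.0000
(-0.248, 0, 0.11, 73, 8) [-10.67   2.43 142.22  26.34  20.91  62.63] 0.0000
-0.0122 -0.0033 0.0096 0.0002 0.0005 -0.0004
-0.0716 -0.0031 -0.0284 0.0036 -0.0218 0.0039
-0.1318 -0.003 -0.0676 0.0098 -0.0495 0.0096
-0.1866 -0.0028 -0.1105 0.0169 -0.0745 0.0144
-0.2096 -0.0027 -0.1432 0.0177 -0.0911 0.0136
-0.2388 -0.0026 -0.1847 0.0183 -0.105 0.0128
```

```bash

python3 -m pendant '-.006 -.002 .005 0 0 0;-.012 -.003 .0096 0 0 0;-.012 -.003 .0096 0 0 0;-.0716 -.003 -.0284 .0036 -.0218 .0039;-.0716 -.003 -.0284 .0036 -.0218 .0039;-.1318 -.003 -.0676 .0098 -.0495 .0096;-.1318 -.003 -.0676 .0098 -.0495 .0096;-.1318 -.003 -.0676 .0098 -.0495 .0096;-.16 -.003 -.09 .0135 -.062 .012;-.16 -.003 -.09 .0135 -.062 .012;-.1866 -.003 -.1105 .0169 -.0745 .0144;-.1866 -.003 -.1105 .0169 -.0745 .0144;-.1866 -.003 -.1105 .0169 -.0745 .0144;-.1866 -.003 -.1105 .0169 -.0745 .0144;-.2096 -.003 -.1432 .0177 -.0911 .0136;-.2096 -.003 -.1432 .0177 -.0911 .0136;-.2388 -.003 -.1847 .0183 -.105 .0128;-.2388 -.003 -.1847 .0183 -.105 .0128;-.2388 -.003 -.1847 .0183 -.105 .0128;-.2388 -.003 -.1847 .0183 -.105 .0128'
python3 log.py; python3 - <<'E'
from kin import *
from h import *
import cv2
np.set_printoptions(precision=3,suppress=True,linewidth=150)
s,T0=cur();q=np.array(s['q']);print(q,H.T@(T0[0]-O),T0[1],rel(T0,pose(-.248,0,.11,73,8)))
i=get_image('scene');cv2.imwrite('pics/s4.png',i);cv2.imwrite('pics/t4.png',get_image('top'))
S=camera_model('scene')
# lip check: front-right corner sub-image difference to s3
a=cv2.imread('pics/s3.png')
o=[cv2.matchTemplate(i[208:240,308:346],a[212:236,312:342],cv2.TM_CCOEFF_NORMED)]
print(cv2.minMaxLoc(o[0]))
# dish in the top view: blue blob
t=cv2.imread('pics/t4.png').astype(int);m=((t[...,0]-t[...,2])>25).astype('uint8')
n,l,st,c=cv2.connectedComponentsWithStats(m[230:310,270:360]);print([(x.tolist(),(y+[270,230]).round(1)) for x,y in zip(st[1:],c[1:]) if x[4]>80])
E
```

```text
time: 10.48
eef_pos: [0.3607, -0.0107, 0.1097]
orientation: [[0.947, -0.093, 0.307], [-0.133, -0.985, 0.111], [0.292, -0.146, -0.945]]
force: [0.0, 0.9, -1.1]
width: -0.0001
grip_force: 0.0
[-10.737   2.733 142.197  27.951  20.78   60.933] [-0.246  0.003  0.11 ] [[ 0.947 -0.093  0.307]
 [-0.133 -0.985  0.111]
 [ 0.292 -0.146 -0.945]] [-0.002  0.004 -0.002 -0.001 -0.     0.   ]
(0.37753579020500183, 0.99712073802948, (8, 0), (4, 4))
[([44, 23, 26, 17, 123], array([327. , 258.3]))]
```

```bash
python3 - <<'E'
from kin import *
np.set_printoptions(precision=2,suppress=True,linewidth=150)
s,T0=cur();q=np.array(s['q'])
for w in((-.250,.001,.07,74,8),(-.250,.001,.027,75,8)): q,e=ik(pose(*w),q);print(w,q,e);rows(T0,[pose(*w)])
E
cat > push.py <<'E'
from kin import *
import sys
from scipy.interpolate import PchipInterpolator as I
X=[-.25,-.2,-.15,-.10,-.05,.004]
f=I(X,np.array([[.027,75,8],[.027,68,8],[.026,60,5],[.024,50,1],[.023,40,0],[.023,32,0]]))
s,T0=cur();q=np.array(s['q']);Ts=[]
for x in np.linspace(float(sys.argv[1]),float(sys.argv[2]),int(sys.argv[3])+1)[1:]:
    T=pose(x,.001,*f(x));q,e=ik(T,q);Ts.append(T)
    print('%.3f'%x,q.round(1),'%.3f'%e)
rows(T0,Ts)
E
```

```text
(-0.25, 0.001, 0.07, 74, 8) [-10.44   9.71 143.54  39.01  14.4   49.4 ] 6.631158899749434e-11
-0.0185 0.0103 0.0484 -0.0011 -0.0031 0.0005
(-0.25, 0.001, 0.027, 75, 8) [-10.38  18.23 144.11  70.54   9.5   17.12] 1.1343699484891563e-11
-0.0353 0.0186 0.1026 -0.0011 -0.0059 0.0005
```

```bash

python3 -m pendant '-.0185 .01 .0484 -.001 -.003 0;-.0185 .01 .0484 -.001 -.003 0;-.0185 .01 .0484 -.001 -.003 0;-.0185 .01 .0484 -.001 -.003 0;-.0185 .01 .0484 -.001 -.003 0;-.027 .014 .076 -.001 -.0045 0;-.027 .014 .076 -.001 -.0045 0;-.0353 .0186 .1026 -.001 -.006 0;-.0353 .0186 .1026 -.001 -.006 0;-.0353 .0186 .1026 -.001 -.006 0' .47
python3 log.py; python3 push.py -.25 -.145 17
```

```text
time: 11.42
eef_pos: [0.3606, -0.0128, 0.0275]
orientation: [[0.956, -0.095, 0.277], [-0.13, -0.986, 0.109], [0.262, -0.14, -0.955]]
force: [-0.0, -0.1, 0.4]
width: 0.0399
grip_force: 0.0
-0.244 [-10.3  18.6 144.   76.6   9.2  11.2] 0.000
-0.238 [-10.2  18.9 143.8  82.9   9.1   5. ] 0.000
-0.231 [-10.2  19.2 143.7  89.6   9.   -1.6] 0.000
-0.225 [-10.1  19.6 143.6  96.5   9.1  -8.4] 0.000
-0.219 [-10.   20.  143.4 103.5   9.3 -15.2] 0.000
-0.213 [-10.   20.4 143.3 110.3   9.6 -21.9] 0.000
-0.207 [ -9.9  20.8 143.2 116.7  10.1 -28.2] 0.000
-0.201 [ -9.8  21.2 143.1 122.6  10.7 -34.1] 0.000
-0.194 [ -9.7  21.6 143.  128.3  11.4 -39.6] 0.000
-0.188 [ -9.4  22.  142.9 134.2  12.  -45.2] 0.000
-0.182 [ -9.   22.5 142.8 140.   12.7 -50.7] 0.000
-0.176 [ -8.5  23.  142.7 145.8  13.5 -56.1] 0.000
-0.170 [ -7.9  23.4 142.6 151.2  14.4 -61.1] 0.000
-0.164 [ -7.3  24.  142.6 156.3  15.4 -65.8] 0.000
-0.157 [ -6.8  24.5 142.5 160.7  16.7 -69.9] 0.000
-0.151 [ -6.3  25.1 142.5 164.5  18.  -73.3] 0.000
-0.145 [ -5.8  25.8 142.4 167.8  19.6 -76.3] 0.000
0.0027 0.0003 0.0013 -0.0002 0.0013 0.0002
0.0106 0.0003 0.0035 -0.0002 0.0036 0.0002
0.0186 0.0003 0.0057 -0.0002 0.0059 0.0002
0.0265 0.0003 0.0079 -0.0002 0.0083 0.0002
0.0344 0.0004 0.0101 -0.0002 0.0107 0.0002
0.0424 0.0004 0.0123 -0.0002 0.0132 0.0002
0.0503 0.0004 0.0144 -0.0002 0.0157 0.0002
0.0583 0.0004 0.0166 -0.0002 0.0182 0.0001
0.0662 0.0004 0.0188 -0.0004 0.0208 0.0001
0.0741 0.0004 0.0211 -0.0009 0.0234 -0.0001
0.082 0.0005 0.0234 -0.0018 0.026 -0.0004
0.0899 0.0005 0.0257 -0.0028 0.0287 -0.0008
0.0978 0.0005 0.0281 -0.0041 0.0314 -0.0013
0.1057 0.0006 0.0305 -0.0053 0.0342 -0.0019
0.1136 0.0006 0.0329 -0.0066 0.0371 -0.0024
0.1215 0.0007 0.0353 -0.0077 0.0401 -0.003
0.1293 0.0007 0.0377 -0.0089 0.0432 -0.0036
```

```bash

python3 -m pendant '.0027 0 .0013 0 .0013 0;.0106 0 .0035 0 .0036 0;.0186 0 .0057 0 .0059 0;.0265 0 .0079 0 .0083 0;.0344 0 .0101 0 .0107 0;.0424 0 .0123 0 .0132 0;.0503 0 .0144 0 .0157 0;.0583 0 .0166 0 .0182 0;.0662 0 .0188 0 .0208 0;.0741 0 .0211 -.001 .0234 0;.082 0 .0234 -.0018 .026 0;.09 0 .0257 -.0028 .0287 -.001;.0978 0 .028 -.004 .0314 -.0013;.1057 0 .0305 -.0053 .0342 -.0019;.1136 0 .033 -.0066 .037 -.0024;.1215 0 .0353 -.0077 .04 -.003;.1293 0 .0377 -.0089 .0432 -.0036'
python3 log.py; python3 push.py -.147 0.004 20 | tail -21
python3 - <<'E'
from h import *
from kin import O,H,cur
import cv2
s,T0=cur();print(s['q'],H.T@(T0[0]-O))
c=wcam(s);i=get_image('wrist');cv2.imwrite('pics/w5.png',i)
S=camera_model('scene');a=get_image('scene');cv2.imwrite('pics/s5.png',a);t=get_image('top');cv2.imwrite('pics/t5.png',t)
for n,i,c,z in(('w',i,c,.02),('t',t,camera_model('top'),.02),('s',a,S,.02)):
  j=i.astype(int);m=((j[...,0]-j[...,2])>25).astype('uint8')
  k,l,st,ce=cv2.connectedComponentsWithStats(m)
  for x,y in zip(st[1:],ce[1:]):
    if x[4]>60: print(n,x.tolist(),(H.T@(onz(c,*y,z)-O)).round(3))
E
```

```text
time: 12.83
eef_pos: [0.4621, -0.0219, 0.0277]
orientation: [[0.848, -0.096, 0.522], [-0.124, -0.992, 0.019], [0.516, -0.081, -0.853]]
force: [0.2, 0.7, -1.0]
width: 0.0401
grip_force: 0.6
0.004 [ -1.7  45.8 136.4 183.8  60.2 -89.8] 0.000
0.0039 0.0016 0.0054 -0.0013 0.0023 -0.0006
0.0123 0.0017 0.011 -0.003 0.0064 -0.0016
0.0207 0.0017 0.0166 -0.0047 0.0107 -0.0028
0.0291 0.0018 0.0222 -0.0062 0.015 -0.0039
0.0375 0.0018 0.0278 -0.0074 0.0193 -0.0049
0.0459 0.0019 0.0333 -0.0083 0.0236 -0.0056
0.0544 0.0019 0.0387 -0.0088 0.0279 -0.0061
0.0628 0.0019 0.0442 -0.0092 0.0322 -0.0066
0.0713 0.002 0.0496 -0.0095 0.0366 -0.0071
0.0798 0.002 0.055 -0.0098 0.041 -0.0075
0.0883 0.002 0.0604 -0.01 0.0452 -0.0079
0.0969 0.0021 0.0657 -0.01 0.0492 -0.0082
0.1055 0.0021 0.0709 -0.01 0.0529 -0.0083
0.1141 0.0021 0.0761 -0.0099 0.0564 -0.0084
0.1227 0.0021 0.0814 -0.0098 0.0598 -0.0085
0.1313 0.0021 0.0866 -0.0098 0.063 -0.0086
0.1399 0.0021 0.0918 -0.0097 0.0661 -0.0087
0.1486 0.0022 0.097 -0.0096 0.0691 -0.0088
0.1572 0.0022 0.1022 -0.0095 0.0719 -0.0089
0.1658 0.0022 0.1074 -0.0095 0.0745 -0.009
[ -5.89574956  25.5989911  142.46516213 167.51565292  19.71322909
 -76.13145264] [-0.14408017  0.00205393  0.02770751]
w [228, 72, 186, 174, 20740] [-0.089 -0.     0.02 ]
w [9, 220, 133, 137, 9701] [-0.156  0.132  0.02 ]
t [318, 226, 24, 13, 105] [-0.059  0.003  0.02 ]
s [274, 250, 28, 16, 171] [-0.064  0.016  0.02 ]
```

```bash

python3 -m pendant '.0039 .001 .0054 -.001 .0023 0;.0123 .0017 .011 -.003 .0064 -.0016;.0207 .0017 .0166 -.0047 .0107 -.0028;.0291 .0018 .0222 -.0062 .015 -.0039;.0375 .0018 .0278 -.0074 .0193 -.0049;.0459 .0019 .0333 -.0083 .0236 -.0056;.0544 .0019 .0387 -.0088 .0279 -.0061;.0628 .0019 .0442 -.0092 .0322 -.0066;.0713 .002 .0496 -.0095 .0366 -.0071;.0798 .002 .055 -.0098 .041 -.0075;.0883 .002 .0604 -.01 .0452 -.0079;.0969 .0021 .0657 -.01 .0492 -.0082;.1055 .0021 .0709 -.01 .053 -.0083'
python3 log.py; python3 push.py -.049 0.006 8 | tail -8
python3 - <<'E'
from h import *
from kin import O,H,cur
import cv2
s,T0=cur();print(H.T@(T0[0]-O))
c=wcam(s);i=get_image('wrist');cv2.imwrite('pics/w6.png',i)
j=i.astype(int);m=((j[...,0]-j[...,2])>25).astype('uint8')
k,l,st,ce=cv2.connectedComponentsWithStats(m)
for x,y in zip(st[1:],ce[1:]):
    if x[4]>60: print(x.tolist(),(H.T@(onz(c,*y,.02)-O)).round(3))
E
```

```text
time: 14.07
eef_pos: [0.5559, -0.0317, 0.0217]
orientation: [[0.638, -0.096, 0.764], [-0.064, -0.995, -0.072], [0.767, -0.003, -0.642]]
force: [-1.3, -0.8, 0.2]
width: 0.0402
grip_force: 0.5
0.0078 0.0007 0.0067 -0.0004 0.0034 -0.0002
0.0137 0.0007 0.0137 -0.0004 0.0065 -0.0002
0.0196 0.0007 0.0208 -0.0004 0.0095 -0.0002
0.0255 0.0007 0.0278 -0.0004 0.0124 -0.0002
0.0314 0.0007 0.0348 -0.0004 0.0152 -0.0002
0.0372 0.0007 0.0419 -0.0004 0.0178 -0.0002
0.0431 0.0007 0.0489 -0.0004 0.0203 -0.0002
0.049 0.0007 0.0559 -0.0004 0.0226 -0.0002
[-0.04974663  0.00149155  0.02171792]
[230, 107, 176, 138, 14848] [0.004 0.    0.02 ]
```

```bash

python3 -m pendant '.0078 .0007 .0067 0 .0034 0;.0137 .0007 .0137 0 .0065 0;.0196 .0007 .0208 0 .0095 0;.0255 .0007 .0278 0 .0124 0;.0314 .0007 .0348 0 .0152 0;.0372 .0007 .0419 0 .0178 0;.0431 .0007 .0489 0 .0203 0;.049 .0007 .0559 0 .0226 0;.0515 .0007 .059 0 .0235 0;.0515 .0007 .059 0 .0235 0'
python3 log.py
python3 - <<'E'
from h import *
from kin import *
import cv2
np.set_printoptions(precision=3,suppress=True)
s,T0=cur();print(H.T@(T0[0]-O))
c=wcam(s);i=get_image('wrist');cv2.imwrite('pics/w7.png',i)
j=i.astype(int);m=((j[...,0]-j[...,2])>25).astype('uint8')
k,l,st,ce=cv2.connectedComponentsWithStats(m)
for x,y in zip(st[1:],ce[1:]):
    if x[4]>60: print(x.tolist(),(H.T@(onz(c,*y,.02)-O)).round(3))
a=get_image('scene');b=cv2.imread('pics/s3.png')
print(cv2.minMaxLoc(cv2.matchTemplate(a[208:240,308:346],b[212:236,312:342],cv2.TM_CCOEFF_NORMED)))
q=np.array(s['q'])
W=[(-.03,0,.025,36),(-.08,0,.04,46),(-.12,0,.08,52)]
for w in W: q,e=ik(pose(*w),q);print(w,q,'%.4f'%e)
rows(T0,[pose(*w) for w in W])
E
```

```text
time: 14.95
eef_pos: [0.6144, -0.0391, 0.022]
orientation: [[0.52, -0.098, 0.848], [-0.05, -0.995, -0.084], [0.853, 0.001, -0.523]]
force: [-1.6, -0.6, -0.2]
width: 0.0398
grip_force: 0.3
[ 0.009 -0.     0.022]
[234, 126, 169, 125, 12022] [ 0.064 -0.002  0.02 ]
(0.4243594706058502, 0.9132309556007385, (8, 0), (4, 4))
(-0.03, 0, 0.025, 36) [ -1.637  42.682 139.422 183.863  56.099 -89.825] 0.0000
(-0.08, 0, 0.04, 46) [ -1.477  31.884 141.778 184.687  37.681 -90.744] 0.0000
(-0.12, 0, 0.08, 52) [ -1.277  19.305 142.963 187.667  20.356 -93.784] 0.0000
-0.0239 -0.0003 -0.0466 0.0002 -0.0125 0.0001
-0.0417 -0.0002 -0.1139 0.0002 -0.0403 0.0001
-0.0241 -0.0001 -0.1872 0.0002 -0.0569 0.0001
```

```bash

python3 -m pendant '-.006 0 -.012 0 -.003 0;-.012 0 -.024 0 -.006 0;-.024 0 -.0466 0 -.0125 0;-.024 0 -.0466 0 -.0125 0;-.0417 0 -.1139 0 -.04 0;-.0417 0 -.1139 0 -.04 0;-.0417 0 -.1139 0 -.04 0;-.024 0 -.1872 0 -.057 0;-.024 0 -.1872 0 -.057 0;-.024 0 -.1872 0 -.057 0;-.024 0 -.1872 0 -.057 0'
python3 - <<'E'
from h import *
from kin import O,H,cur
import cv2
s,T0=cur();c=wcam(s);i=get_image('wrist')
a=get_image('scene');b=cv2.imread('pics/s3.png')
print(cv2.minMaxLoc(cv2.matchTemplate(a[208:240,308:346],b[212:236,312:342],cv2.TM_CCOEFF_NORMED)))
# predicted dish rim (centre hx .064, z .029) drawn on the view
for z,r,col in((.029,.0485,(0,0,255)),(0,.036,(0,255,255))):
  pts=[proj(c,O+H@np.array([.064+r*np.cos(t),-.002+r*np.sin(t),z])) for t in np.linspace(0,6.28,40)]
  for p in pts: cv2.circle(i,tuple(int(v) for v in p),1,col,-1)
cv2.imwrite('pics/end.png',np.hstack([i[0:300,120:520],cv2.resize(a[140:290,230:430],(400,300))]))
E
```

```text
time: 15.97
eef_pos: [0.4875, -0.0266, 0.0829]
orientation: [[0.78, -0.098, 0.618], [-0.076, -0.995, -0.062], [0.621, 0.001, -0.784]]
force: [0.5, -1.2, 0.4]
width: 0.0404
grip_force: 0.0
(0.3645796477794647, 0.9062442779541016, (8, 0), (4, 4))
```

View pics/end.png

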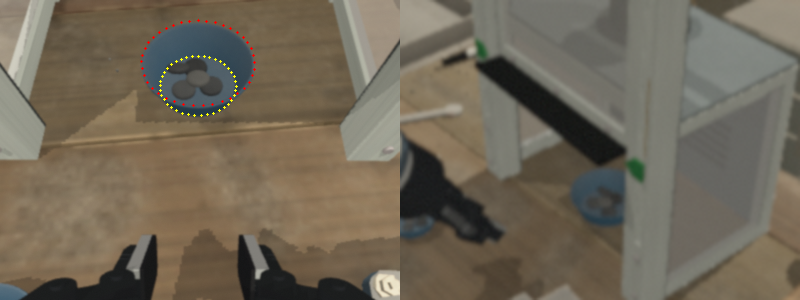

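The predicted rim circle at (198,62), drawn for a dish centre 64 mm behind the window's plane, matches the dish. The dish lies flat, the lip hasn't moved from the mark, and the gripper is clear of everything.

```bash
python3 -c "
from workcell import *
print(sign_off())"
```

```text
the job is handed in; nothing more can be done
None
```

I handed the job in at about 16 s on the robot's clock, with no verdict returned: by my camera measurements the lip is level with the pointers to within a few mm and the dish lies flat about 64 mm behind the window's plane; the tools were not re-measured, but the arm did not go near them.

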